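# Hang the rinsed cup on the drying rack and hold the rack up over its drip tray

### The job

Hang the rinsed green cup upside down on the free peg of the drying rack, setting it down on the rack's deck and letting go of it without dropping it. Then take the rack by its blue handle, lift it about 10 cm straight up out of the drip tray with both cups on their pegs, and finish while still holding it there in the air, level and still above the tray. Leave the bottle, the phone and the screwdriver alone.

Things in the scene. Friction and masses are not known exactly. Their poses are not given: they have to be found in the camera images.
- cup: Green straight-walled plastic cup, outer diameter 44 mm, 65 mm long, wall 3 mm, floor 4 mm, about 50 g, open at one end. At the start it lies on its side in the cradle, axis level 54 mm above the bench, mouth towards the left (100 degrees from +x towards +y, give or take 20). Origin: centre of the outside of its closed bottom; z runs along its axis from bottom to mouth.
- cup_rim (a point): Centre of the green cup's mouth, 65 mm from its bottom along its axis.
- cradle: Fixed black base 75 x 44 x 5 mm with two parallel steel wires on which the green cup lies: 8 mm thick, 28 mm apart, 60 mm long, tops 36 mm above the bench, reaching 18 mm either side of the cup's axis, so fingers pass down outside them. Origin: centre of the underside; x runs along the wires and the cup.
- rack: Loose drying rack, about 350 g, standing in the tray: white deck 85 x 215 mm (x by y), its top 10 mm above the feet; orange pegs at x = 0, y = +80 mm (free) and y = -80 mm (carrying the white cup); blue handle over the middle, about which it nearly balances. Origin: centre of the underside of its feet (5 mm above the bench at the start); x across, y along the pegs, z up.
- rack_handle (a point): Centre of the blue handle bar: 12 mm thick (rack x), 56 mm long (rack y), 18 mm high, its centre 108 mm above the rack's underside, carried on two 8 mm steel posts 44 mm apart along y. Pinch it across its thickness from above.
- free_peg (a point): Foot of the free peg, on top of the rack's deck: an upright orange peg 14 mm in diameter and 48 mm tall above this point, with a tapered tip. A cup hung on it upside down stands with its rim on the deck, and its closed bottom 65 mm above this point.
- used_peg (a point): Foot of the other, equal peg, which carries the white cup.
- spare_cup: White cup, the same size and about the same weight as the green one, already hanging upside down on the used peg, rim on the deck. Origin: centre of the outside of its closed bottom (now on top); its z axis runs from bottom to mouth, so down.
- spare_cup_rim (a point): Centre of the white cup's mouth, on the deck.
- tray: Fixed grey drip tray, 115 x 255 mm (x by y), 18 mm high, walls and floor 5 mm thick, in which the rack stands with about 10 mm to spare on each side, turned the same way to within a few degrees. Origin: centre of the underside, on the bench.
- bottle: Bystander: blue plastic bottle with white cap, 48 mm in diameter, 120 mm tall. Origin: centre of its underside.
- phone: Bystander: black phone lying flat, 72 x 146 x 8 mm. Origin: centre of its underside.
- screwdriver: Bystander: red-handled screwdriver, about 150 mm long, lying on the bench. Origin: about its middle, on the bench.

How it is judged (in metres and radians):
On the way:
1. the green cup stands upside down over the free peg, rim on the deck, let go, with the rack still standing in the tray (angle between cup's own z axis and vertical above 2.95 rad and horizontal distance between cup_rim and free_peg below 0.022 m and z of cup_rim in the frame of rack between 0.004 and 0.017 m and contact force between the fingers and cup below 0.05 N and z of rack in the frame of tray below 0.013 m and linear speed of cup below 0.03 m/s), for 0.2 s.
At the end, for the whole second after the job is handed in: The rack is held by the fingers, touching the tray nowhere, 60 to 150 mm higher than it stood in the tray and within 50 mm of straight above it, tilted less than 7 degrees and still; both cups are upside down over their pegs (rims within 7 mm of the deck) and not touched by the fingers (angle between each of cup, spare_cup's own z axis and vertical above 2.95 rad and horizontal distance between cup_rim and free_peg below 0.022 m and z of cup_rim in the frame of rack between 0.004 and 0.017 m and horizontal distance between spare_cup_rim and used_peg below 0.022 m and z of spare_cup_rim in the frame of rack between 0.004 and 0.017 m and z of rack in the frame of tray between 0.065 and 0.155 m and horizontal distance between rack and tray below 0.05 m and angle between rack's own z axis and vertical below 0.12 rad and linear speed of rack below 0.02 m/s and angular speed of rack below 0.15 rad/s and contact force between the fingers and rack above 1.5 N and contact force between the fingers and cup below 0.05 N and contact force between the fingers and spare_cup below 0.05 N and contact force between rack and tray below 0.05 N); the arm keeps its last pose, push and grip.
It fails at once if the bottle is moved by more than 30 mm (distance of bottle from where it was at the start of the episode above 0.03 m).
It fails at once if the phone is moved by more than 30 mm (distance of phone from where it was at the start of the episode above 0.03 m).
It fails at once if the screwdriver is moved by more than 30 mm (distance of screwdriver from where it was at the start of the episode above 0.03 m).
It fails at once if the green cup is dropped (falls freely by more than about 10 mm) (contact force between the fingers and cup below 0.05 N and z of rack in the frame of tray below 0.013 m and linear speed of cup above 0.45 m/s).
It fails at once if the rack is tipped by more than 20 degrees (angle between rack's own z axis and vertical above 0.35 rad).
It also fails if it takes over 58 s, if anything falls off the work surface, if the arm or the gripper's body presses on something with over 40 N, if the wrist force passes 120 N, or if a joint passes its speed limit or range.

### The arm

A 6-joint arm with a two-finger parallel gripper is mounted at the origin on the work surface. World frame = base frame: x ahead of the robot, y to its left, z up, the work surface at z = 0. Lengths are in m, angles in degrees, forces in N, time in s.
With the tool pointing down it reaches from about 0.375 to 0.925 m from the base axis. Payload 5.7 kg.
Tool frame: the origin (TCP) lies midway between the tips of the shut fingers; the grasp point (between the pads) lies 19 mm behind it; z points along the fingers, y is the line along which they close (so a half turn about z gives the same grasp; the last joint's range is limited). The gripper opens to 88 mm and grips with 3 to 60 N. Pads are 20 mm wide; open, the fingers measure 115 mm over their backs; the gripper's body (75 mm by 178 mm) begins 61 mm behind the grasp point.
Start: joints at [-81.194, 20.558, 86.54, -0, 72.909, -6.595], TCP at [0.159, -0.578, 0.223] pointing down, gripper open.
Joint ranges: [-170.27, 170.27], [-57.76, 135], [12.27, 136.19], [-55.21, 235.2], [11.17, 155.16], [-170.74, 170.74]. Speed limits (degrees/s): [136.94, 136.94, 180, 180, 180, 180].

### API

Orientations are given as [roll, pitch, yaw] about the fixed x, y, z axes, in that order (R = Rz(yaw) Ry(pitch) Rx(roll)).
In Python, from rig import arm gives the robot as it stands.
- The arm moves only by the tool carry_out, never from a script. Its argument "deltas" is a list that holds one entry, the list of rows, each a list of 7 numbers: the shift along the tool's x, y, z in mm, then the turn, a rotation vector about the tool's x, y, z in degrees, then the opening, from 0 (shut) to 1 (fully open). A call has 1 to 10 rows; each row shifts and turns the commanded pose from where the row before left it, along the tool's axes as they then stand; what a row does not reach is not made up. A row lasts 1/8 s, in which the tool goes at most 62.5 mm and 10.7 degrees, less where a joint would pass 70% of its speed; a pose out of reach is approached as far as the arm can. A call is refused whole if a number of a shift passes 62.5 or a number of a turn 10.7, either way. A call with a gripper value outside its range is refused whole. The fingers move at their own pace and stop on an object; "newtons" is the grip in N (left out, the last holds). Time passes only in rows, so rows that do not move let the fingers close. It gives the time, the measured TCP pose, the force, the opening and the grip force at its end, in the units of the state.
- arm.read_state(): the state, without advancing time (a new reading comes with each control period).
- arm.read_camera(name): name is "side" or "top"; returns a dict with "pixels" (400x640x3 uint8, red, green, blue), "vertical_fov" (degrees; the focal length in pixels is half the picture's height over the tangent of half this angle, whatever the lens; pixels are square), "cx", "cy" (the principal point, pixels), "k1" (the pictures are not rectified: a ray, as slopes to the right and down, at radius r is drawn at 1 + k1 r^2 times it, then the intrinsics apply), "world_from_camera" (4x4, takes a point from camera to world coordinates). Camera axes: x right, y down, z forward; pixel columns grow to the right and rows downward; lengths in m; the calibration is good to about 2 mm. A picture is of the moment at which its call begins. There is no depth.
- arm.job_done(): hands the job in; it is judged then, once.
The state is a dict: "time_s": time; "joint_positions": joint angles; "dq": joint speeds; "joint_torque": joint torques, N m; "tcp_pos": TCP position; "orientation": TCP orientation; "ft_force": force on the tool from outside, world axes, zero at the start; "ft_torque": the same for the moment, N m; "gripper_width": finger opening in m; "gripper_force": force on a finger pad.
Only numpy, scipy, OpenCV 4.12 (cv2) and the standard library are available. Lean on these libraries where they do the work, as an engineer would, in place of code of your own. Each camera call takes 0.05 s, during which the arm holds its last target. There are 200 camera calls.

## Working session

There is one attempt and no reset: what is moved stays moved. The work goes in short steps, Python scripts to look and compute and a tool call to move; the robot and the scene stay as the last step left them, time stands still between calls to the robot, and variables do not carry over. Pictures are saved under pics/ and viewed, at most 10 in all, crops included, and the job is handed in when it is done.

Besides the shell and the picture viewer there is one more tool, called after ">>>" by a JSON object that holds its "name" and its "arguments". carry_out: Moves the arm, as the interface text tells. Its arguments: {"type":"object","properties":{"deltas":{"type":"array"},"newtons":{"type":"number"}},"required":["deltas"]}

```bash
mkdir -p pics
cat > h.py <<'E'
import numpy as np, cv2
from rig import arm
def cam(name,fn=None):
    c=arm.read_camera(name)
    if fn: cv2.imwrite('pics/'+fn,cv2.cvtColor(c['pixels'],cv2.COLOR_RGB2BGR))
    c['f']=200/np.tan(np.radians(c['vertical_fov'])/2); return c
def ray(c,u,v):
    x,y=(u-c['cx'])/c['f'],(v-c['cy'])/c['f']; a,b=x,y
    for _ in range(30):
        s=1+c['k1']*(a*a+b*b); a,b=x/s,y/s
    T=np.array(c['world_from_camera']); return T[:3,3],T[:3,:3]@np.array([a,b,1])
def atz(c,u,v,z):
    o,d=ray(c,u,v); return o+d*(z-o[2])/d[2]
def proj(c,p):
    T=np.linalg.inv(np.array(c['world_from_camera'])); q=T[:3,:3]@np.array(p)+T[:3,3]
    a,b=q[:2]/q[2]; s=1+c['k1']*(a*a+b*b); return a*s*c['f']+c['cx'],b*s*c['f']+c['cy']
E
python3 - <<'E'
from h import *
for n in('top','side'):
    c=cam(n,n+'0.png'); print(n,c['f'],c['cx'],c['cy'],c['k1'],np.round(c['world_from_camera'],3))
print(arm.read_state())
E
```

```text
top 378.25875362796893 318.2614176069595 204.6094980302767 0.020340684040948413 [[ 0.006 -0.984  0.178  0.52 ]
 [-1.    -0.006 -0.002  0.002]
 [ 0.003 -0.178 -0.984  0.791]
 [ 0.     0.     0.     1.   ]]
side 378.4913984100999 321.07049079564456 202.59256487058633 -0.07148474764817202 [[-0.734 -0.408  0.544  0.255]
 [-0.679  0.423 -0.6    0.426]
 [ 0.015 -0.809 -0.587  0.506]
 [ 0.     0.     0.     1.   ]]
{'time_s': 0.1, 'joint_positions': array([-8.11931518e+01,  2.05919451e+01,  8.65937011e+01,  9.07546359e-04,
        7.29103581e+01, -6.59545431e+00]), 'dq': array([ 0.06053829, -0.11704909, -0.14290001, -0.07325286,  0.1108083 ,
        0.05228876]), 'joint_torque': array([ 3.04700516e-04, -5.16357458e+01, -2.71406311e+01,  6.76357211e-02,
        2.76848779e-02, -2.64316066e-05]), 'tcp_pos': array([ 0.15924845, -0.57781102,  0.22190696]), 'orientation': array([-1.79904731e+02, -1.18881756e-02,  1.54020252e+01]), 'ft_force': array([0.10885124, 0.06026595, 0.78635409]), 'ft_torque': array([-0.01325388, -0.01520082, -0.02322268]), 'gripper_force': 0.0, 'gripper_width': 0.087429399668277}
```

View pics/top0.png

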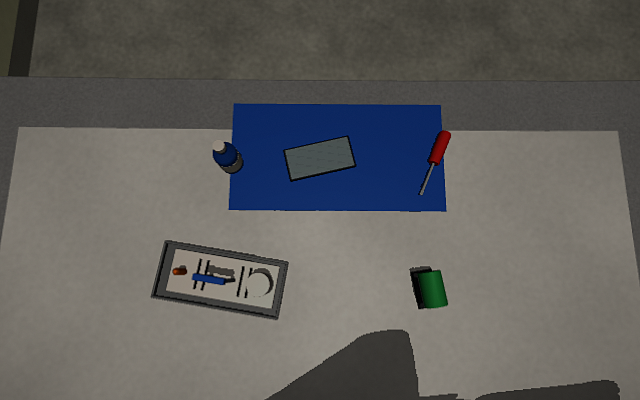

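View pics/side0.png

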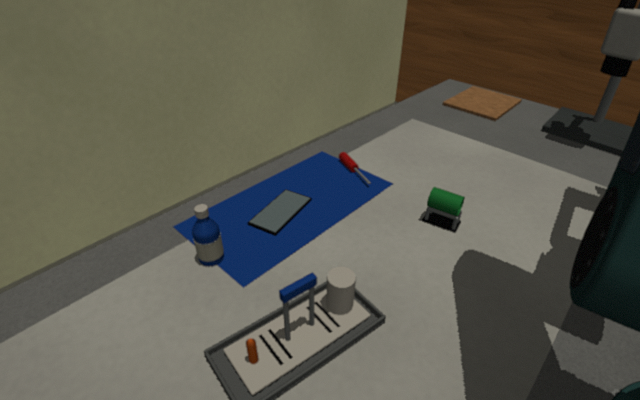

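The top view shows the rack and tray around (220,280), with the free peg near (180,270), the white cup near (260,282), the blue handle near (210,279) and the green cup near (432,288). The bystanders are all behind, towards +x. I'll enlarge crops of the rack and cup.

Run:
```python
import cv2,numpy as np
t=cv2.imread('pics/top0.png');s=cv2.imread('pics/side0.png')
g=lambda im,x,y,w,h,k:cv2.convertScaleAbs(cv2.resize(im[y:y+h,x:x+w],None,fx=k,fy=k,interpolation=cv2.INTER_CUBIC),alpha=1.5)
# A: top rack (150,235,140x90)x4=560x360 ; B: top cup (400,255,60x60)x4 ; C side rack (200,260,200x140)x... 
A=g(t,150,235,140,90,4);B=g(t,400,255,60,60,4)
o=np.zeros((360,800,3),np.uint8);o[:360,:560]=A;o[:240,560:]=B;cv2.imwrite('pics/c1.png',o)
C=g(s,200,255,190,145,3);D=g(s,415,180,60,55,3)
o=np.zeros((435,760,3),np.uint8);o[:,:570]=C;o[:165,570:750]=D;cv2.imwrite('pics/c2.png',o)
```

```text
(no output)
```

View pics/c1.png

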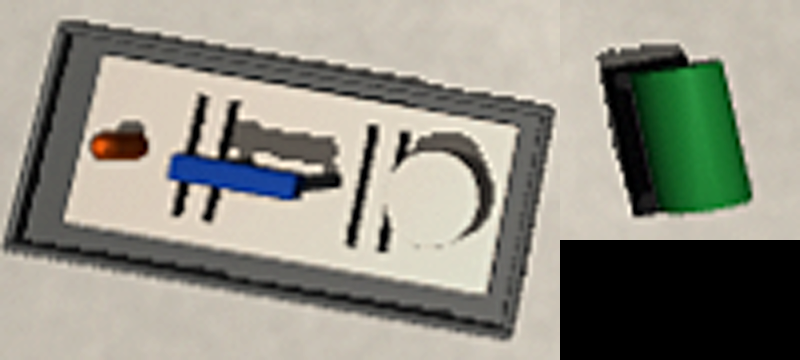

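View pics/c2.png

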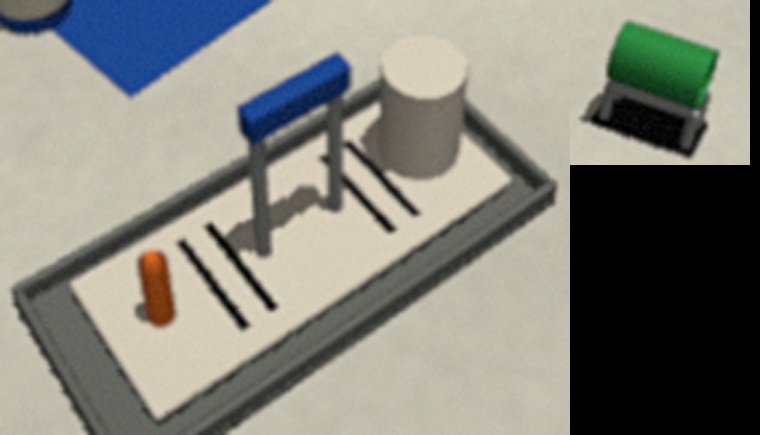

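View enlarged.

The rack and cup crops are clear. The cup's axis appears to run nearly along x, which disagrees with the description's roughly 100°, so I'll enlarge its ends and measure.

Run:
```python
from h import *
t=cv2.imread('pics/top0.png');s=cv2.imread('pics/side0.png')
g=lambda im,x,y,w,h,k:cv2.convertScaleAbs(cv2.resize(im[y:y+h,x:x+w],None,fx=k,fy=k,interpolation=cv2.INTER_CUBIC),alpha=2)
o=np.hstack([g(t,405,260,50,55,8),g(s,420,182,50,55,8)]);cv2.imwrite('pics/c3.png',o)
ct=cam('top');cs=cam('side')
T=lambda x,y:(150+x/4,235+y/4); S=lambda x,y:(200+x/3,255+y/3)
r=lambda a:np.round(a,4)
print('deck',[r(atz(ct,*T(*p),.015)[:2]) for p in((102,55),(520,122),(490,293),(62,223))])
print('trayouter top',[r(atz(ct,*T(*p),.018)[:2]) for p in((62,20),(553,105),(508,338),(5,248))])
print('deck side',[r(atz(cs,*S(*p),.015)[:2]) for p in((70,285),(520,178),(155,420))])
print('peg foot',r(atz(cs,*S(159,318),.015)))
def tri(a,b):
    o1,d1=ray(ct,*a);o2,d2=ray(cs,*b)
    k=np.linalg.lstsq(np.c_[d1,-d2],o2-o1,rcond=None)[0]
    p,q=o1+k[0]*d1,o2+k[1]*d2; return r((p+q)/2),r(np.linalg.norm(p-q))
print('whitecup top c side',r(atz(cs,*S(424,72),.08)))
print('whitecup top c topv',r(atz(ct,*T(433,199),.08)))
# handle top face corners side, z=.122
print('handle side',[r(atz(cs,*S(*p),.122)) for p in((240,107),(335,56),(349,70),(252,121))])
print('cup contour top z54',[r(atz(ct,400+(x-560)/4,255+y/4,.054)) for x,y in((637,70),(722,62),(750,200),(668,212))])
```

```text
deck [array([0.5669, 0.2901]), array([0.5343, 0.0773]), array([0.4507, 0.0901]), array([0.4837, 0.3037])]
trayouter top [array([0.5843, 0.3105]), array([0.5428, 0.0606]), array([0.4297, 0.0803]), array([0.4718, 0.3295])]
deck side [array([0.5647, 0.2886]), array([0.4453, 0.0874]), array([0.483 , 0.3027])]
peg foot [0.5202 0.2698 0.015 ]
whitecup top c side [0.4944 0.1127 0.08  ]
whitecup top c topv [0.498 0.11  0.08 ]
handle side [array([0.5158, 0.2147, 0.122 ]), array([0.5068, 0.1641, 0.122 ]), array([0.4963, 0.166 , 0.122 ]), array([0.5062, 0.2164, 0.122 ])]
cup contour top z54 [array([ 0.522 , -0.1934,  0.054 ]), array([ 0.5261, -0.2341,  0.054 ]), array([ 0.4623, -0.2438,  0.054 ]), array([ 0.4565, -0.205 ,  0.054 ])]
```

View pics/c3.png

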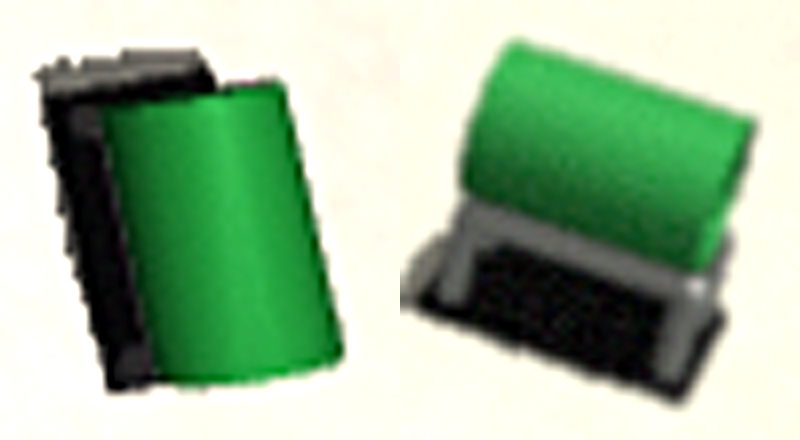

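The c3 crop shows the cup's axis at about 9° from x and its centre near (0.49,-0.22). The right-hand (-x) end in the side view shows a thin sliver, dark at the top and bright below. I'll check the pixel values there to see which end is the mouth.

Run:
```python
import cv2
s=cv2.imread('pics/side0.png');t=cv2.imread('pics/top0.png')
print('side G');
for v in range(192,220): print(v,s[v,424:470,1])
print('top G')
for v in range(266,276): print(v,t[v,414:445,1])
for v in range(300,312): print(v,t[v,418:452,1])
```

```text
side G
192 [130 130 131 131 132 127 100  87  90  90  92  94  95  93  95  95  95  95
  93  95  93  93  91  93  92  96 101 105 112 121 126 127 130 129 128 128
 129 128 127 129 128 128 127 127 127 127]
193 [129 130 130 131 129 121  93  81  86  86  88  91  92  92  95  93  95  96
  96  96  94  93  95  93  93  92  90  91  96  99 105 114 120 123 124 129
 130 129 128 127 127 129 128 128 129 129]
194 [129 130 132 130 130 111  84  81  83  85  85  86  88  90  91  91  92  93
  95  95  94  96  94  96  96  93  94  91  91  90  91  95  99 104 113 121
 125 127 129 129 128 127 127 128 128 131]
195 [128 128 130 130 123  96  79  77  80  79  82  84  84  86  87  88  92  91
  94  94  95  95  97  97  94  95  95  95  94  93  93  91  89  92  95  99
 104 115 123 124 127 128 127 127 126 127]
196 [131 131 131 128 109  80  69  72  73  77  78  79  81  81  86  85  86  88
  89  91  91  93  94  94  95  95  93  97  94  95  93  94  94  93  92  91
  92  96 102 105 113 124 129 128 126 128]
197 [130 130 132 123  90  67  65  68  71  74  73  76  78  77  80  82  85  85
  84  87  89  90  90  93  92  93  95  94  95  98  95  94
[... 6614 characters left out ...]
10  12   8   5  16  13  28  37  44  50  58  61  64  68  81  81
  93  93 103 114 116 124 123 127 136 135 134 132 132 131 132 131]
308 [ 36   0  10  41  36  68 106 106 108  86  89  90  81 106 110 111 118 115
 121 123 128 137 138 138 135 134 133 131 132 130 132 131 129 130]
309 [113 104 110 117 115 124 142 140 140 126 126 127 120 136 138 136 136 137
 136 136 135 134 134 134 133 132 133 132 131 130 131 131 129 128]
310 [139 140 142 140 139 138 137 133 132 131 131 133 131 132 131 132 133 132
 133 132 132 133 132 133 133 132 132 132 131 131 130 130 130 130]
311 [134 134 135 135 135 134 134 132 130 129 129 129 129 130 130 131 132 132
 132 131 130 132 131 133 132 132 131 131 131 131 132 131 131 131]
```

The -x end in the side view is dark above and bright below, so I read it as the inside of the mouth. That puts the mouth at about 189°, and I'll check it after lifting. The plan is to grasp near the bottom end with the tool leaned 35° towards the mouth, turn 90° about the closing axis, and then place.

```bash
cat >> h.py <<'E'
from scipy.spatial.transform import Rotation as Ro
def tool(az,el):
    "tool leaned: approach a at el deg from straight down towards azimuth az+0 (el<0: backwards)"
    return Ro.from_euler('z',az,degrees=True)*Ro.from_euler('x',180,degrees=True)*Ro.from_euler('y',el,degrees=True)
def plan(p1,R1,n,p0=None,R0=None):
    s=arm.read_state()
    if p0 is None: p0=s['tcp_pos']; R0=Ro.from_euler('xyz',s['orientation'],degrees=True)
    d=(np.array(p1)-p0)/n; w=(R0.inv()*R1).as_rotvec(degrees=True)/n
    for k in range(n):
        R=R0*Ro.from_rotvec(w*k,degrees=True); print(np.round(R.inv().apply(d)*1000,1).tolist(),np.round(w,2).tolist())
    print('end a',np.round(R1.apply([0,0,1]),3),'x',np.round(R1.apply([1,0,0]),3))
E
python3 - <<'E'
from h import *
R=tool(9.4,-35); print(R.apply([0,0,1]))
plan([.548,-.210,.120],R,10)
E
```

```text
[-0.56587454 -0.09367992 -0.81915204]
[47.2, -25.1, 10.2] [0.18, -3.5, 0.58]
[47.5, -25.6, 7.4] [0.18, -3.5, 0.58]
[47.6, -26.1, 4.6] [0.18, -3.5, 0.58]
[47.6, -26.5, 1.8] [0.18, -3.5, 0.58]
[47.3, -27.0, -1.0] [0.18, -3.5, 0.58]
[46.9, -27.5, -3.8] [0.18, -3.5, 0.58]
[46.3, -28.0, -6.6] [0.18, -3.5, 0.58]
[45.5, -28.5, -9.3] [0.18, -3.5, 0.58]
[44.6, -29.0, -12.0] [0.18, -3.5, 0.58]
[43.5, -29.5, -14.6] [0.18, -3.5, 0.58]
end a [-0.566 -0.094 -0.819] x [ 0.808  0.134 -0.574]
```

>>> {"name": "carry_out", "arguments": {"deltas": [[[47,-25,10,0.2,-3.5,0.6,1],[47.5,-25.5,7.5,0.2,-3.5,0.6,1],[47.5,-26,4.5,0.2,-3.5,0.6,1],[47.5,-26.5,2,0.2,-3.5,0.6,1],[47,-27,-1,0.2,-3.5,0.6,1],[47,-27.5,-4,0.2,-3.5,0.6,1],[46,-28,-6.5,0.2,-3.5,0.6,1],[45.5,-28.5,-9,0.2,-3.5,0.6,1],[44.5,-29,-12,0.2,-3.5,0.6,1],[43.5,-29.5,-14.5,0.2,-3.5,0.6,1]]]}}

```text
time_s: 1.45
tcp_pos: [0.5489, -0.2102, 0.1201]
orientation: [-179.9, 35.1, 9.2]
ft_force: [1.1, -1.0, -0.1]
gripper_width: 0.0876
gripper_force: 0.0
```

>>> {"name": "carry_out", "arguments": {"deltas": [[[0,0,0,0,0,0,1],[0,0,0,0,0,0,1],[0,0,0,0,0,0,1]]]}}

```text
time_s: 1.82
tcp_pos: [0.5467, -0.2127, 0.1214]
orientation: [-179.9, 35.0, 9.1]
ft_force: [0.3, -0.7, -0.0]
gripper_width: 0.0876
gripper_force: 0.0
```

Run:
```python
from h import *
s=arm.read_state();print(s['tcp_pos'],s['orientation'],s['joint_positions'])
plan([.4915,-.2195,.0385],tool(9.4,-35),3)
c=cam('top');c2=cam('side')
g=lambda c,x,y,k:cv2.cvtColor(cv2.convertScaleAbs(cv2.resize(c['pixels'][y:y+130,x:x+130],None,fx=k,fy=k),alpha=1.7),cv2.COLOR_RGB2BGR)
cv2.imwrite('pics/c4.png',np.hstack([g(c,360,210,3),g(c2,380,120,3)]))
print(proj(c,s['tcp_pos']),proj(c2,s['tcp_pos']))
```

```text
[ 0.5467003  -0.21274942  0.1214039 ] [-179.91445907   35.00990129    9.13752913] [-18.22098368  44.02351257  68.89077338 -15.38925741  98.6888299
  64.66062188]
[0.7, -0.7, 33.3] [-0.08, 0.0, -0.07]
[0.7, -0.7, 33.3] [-0.08, 0.0, -0.07]
[0.7, -0.7, 33.3] [-0.08, 0.0, -0.07]
end a [-0.566 -0.094 -0.819] x [ 0.808  0.134 -0.574]
(np.float64(439.99941930108304), np.float64(258.2170553777489)) (np.float64(425.8668261741307), np.float64(164.69449287863995))
```

View pics/c4.png

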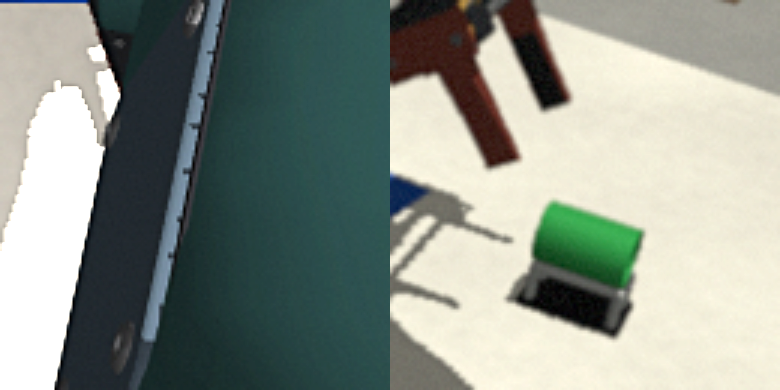

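The side view shows the fingertips at crop (505,163) and (555,105). Their midpoint matches the projected TCP, so the calibration holds. The green cup sits straight ahead, so I'm descending along the tool axis.

>>> {"name": "carry_out", "arguments": {"deltas": [[[0.5,-0.5,28,0,0,0,1],[0.5,-0.5,28,0,0,0,1],[0.5,-0.5,22,0,0,0,1],[0.5,-0.5,14,0,0,0,1],[0,0,8,0,0,0,1],[0,0,0,0,0,0,1],[0,0,0,0,0,0,0.7],[0,0,0,0,0,0,0.58],[0,0,0,0,0,0,0.58]]], "newtons": 10}}

```text
time_s: 3.05
tcp_pos: [0.4926, -0.2183, 0.0377]
orientation: [-179.9, 35.0, 9.3]
ft_force: [-0.1, -0.1, 0.2]
gripper_width: 0.0611
gripper_force: 0.0
```

>>> {"name": "carry_out", "arguments": {"deltas": [[[0,0,0,0,0,0,0.4],[0,0,0,0,0,0,0.4],[0,0,0,0,0,0,0.4],[0,0,0,0,0,0,0.4],[0,0,0,0,0,0,0.4],[0,0,0,0,0,0,0.4]]], "newtons": 10}}

```text
time_s: 3.8
tcp_pos: [0.4919, -0.2176, 0.0377]
orientation: [-179.8, 35.1, 9.3]
ft_force: [-0.1, 5.3, 4.1]
gripper_width: 0.0441
gripper_force: 10.0
```

Gripped at 44 mm. Next I'll lift, turn, and then check the mouth.

Run:
```python
from h import *
s=arm.read_state();p=s['tcp_pos'];R=tool(9.3,-35)
plan(p+[0,0,.14],R,5,p,R)
plan(p+[0,0,.14],tool(9.3,55),10,p+[0,0,.14],R)
```

```text
[-16.1, 0.0, -22.9] [0.0, 0.0, 0.0]
[-16.1, 0.0, -22.9] [0.0, 0.0, 0.0]
[-16.1, 0.0, -22.9] [0.0, 0.0, 0.0]
[-16.1, 0.0, -22.9] [0.0, 0.0, 0.0]
[-16.1, 0.0, -22.9] [0.0, 0.0, 0.0]
end a [-0.566 -0.093 -0.819] x [ 0.808  0.132 -0.574]
[0.0, 0.0, 0.0] [-0.0, 9.0, 0.0]
[0.0, 0.0, 0.0] [-0.0, 9.0, 0.0]
[0.0, 0.0, 0.0] [-0.0, 9.0, 0.0]
[0.0, 0.0, 0.0] [-0.0, 9.0, 0.0]
[0.0, 0.0, 0.0] [-0.0, 9.0, 0.0]
[0.0, 0.0, 0.0] [-0.0, 9.0, 0.0]
[0.0, 0.0, 0.0] [-0.0, 9.0, 0.0]
[0.0, 0.0, 0.0] [-0.0, 9.0, 0.0]
[0.0, 0.0, 0.0] [-0.0, 9.0, 0.0]
[0.0, 0.0, 0.0] [-0.0, 9.0, 0.0]
end a [ 0.808  0.132 -0.574] x [0.566 0.093 0.819]
```

>>> {"name": "carry_out", "arguments": {"deltas": [[[-9,0,-13,0,0,0,0.4],[-16,0,-23,0,0,0,0.4],[-16,0,-23,0,0,0,0.4],[-16,0,-23,0,0,0,0.4],[-16,0,-23,0,0,0,0.4],[-16,0,-23,0,0,0,0.4]]]}}

```text
time_s: 4.55
tcp_pos: [0.493, -0.2194, 0.1952]
orientation: [180.0, 35.0, 9.2]
ft_force: [-1.1, 0.4, -1.5]
gripper_width: 0.0447
gripper_force: 10.0
```

>>> {"name": "carry_out", "arguments": {"deltas": [[[0,0,0,0,9,0,0.4],[0,0,0,0,9,0,0.4],[0,0,0,0,9,0,0.4],[0,0,0,0,9,0,0.4],[0,0,0,0,9,0,0.4],[0,0,0,0,9,0,0.4],[0,0,0,0,9,0,0.4],[0,0,0,0,9,0,0.4],[0,0,0,0,9,0,0.4],[0,0,0,0,9,0,0.4]]]}}

```text
time_s: 5.8
tcp_pos: [0.4923, -0.2105, 0.1903]
orientation: [-178.2, -47.3, 9.1]
ft_force: [0.5, 0.8, -1.2]
gripper_width: 0.0444
gripper_force: 10.0
```

Run:
```python
from h import *
c=cam('top');c2=cam('side');s=arm.read_state();print(s['tcp_pos'],s['orientation'],s['joint_positions'],s['gripper_width'])
g=lambda c,x,y,k:cv2.cvtColor(cv2.convertScaleAbs(cv2.resize(c['pixels'][y:y+130,x:x+130],None,fx=k,fy=k,interpolation=cv2.INTER_CUBIC),alpha=1.7),cv2.COLOR_RGB2BGR)
a,b=map(int,proj(c,s['tcp_pos']));d,e=map(int,proj(c2,s['tcp_pos']));e=max(e,65);print(a,b,d,e)
cv2.imwrite('pics/c5.png',np.hstack([g(c,a-65,b-65,3),g(c2,d-65,e-65,3)]))
```

```text
[ 0.4906347  -0.20971534  0.18775722] [-177.5263332   -47.04891633    8.44895156] [-62.41424599  14.8467661  126.86181136  69.35086065  48.88509416
 -35.3657851 ] 0.04440491822045286
453 293 457 145
```

View pics/c5.png

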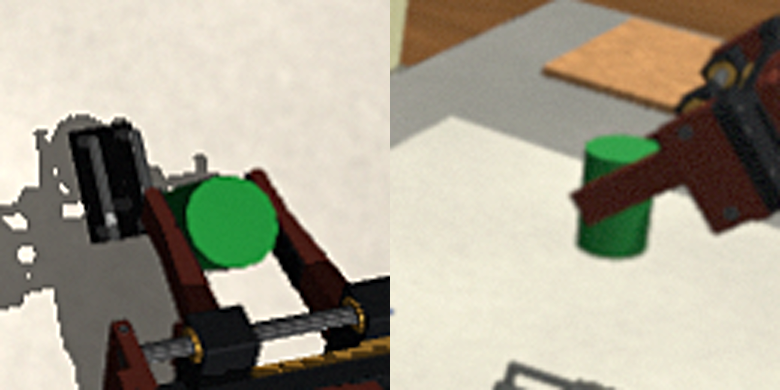

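The solid disk seen from above confirms that the closed bottom is up and the mouth is down. Seen from the robot side, tool azimuth and handle clearance conflict at the peg. I'll set the cup mouth-down on clear bench first and regrip it from straight above.

Run:
```python
from h import *
plan([.565,-.0775,.10],tool(9.3,55),6)
```

```text
[-0.1, -19.0, 22.2] [-0.3, 1.32, -0.12]
[-0.6, -19.2, 22.0] [-0.3, 1.32, -0.12]
[-1.1, -19.3, 21.9] [-0.3, 1.32, -0.12]
[-1.5, -19.4, 21.8] [-0.3, 1.32, -0.12]
[-2.0, -19.5, 21.6] [-0.3, 1.32, -0.12]
[-2.5, -19.6, 21.5] [-0.3, 1.32, -0.12]
end a [ 0.808  0.132 -0.574] x [0.566 0.093 0.819]
```

>>> {"name": "carry_out", "arguments": {"deltas": [[[0,-19,22,-0.3,1.3,-0.1,0.4],[-0.5,-19,22,-0.3,1.3,-0.1,0.4],[-1,-19.5,22,-0.3,1.3,-0.1,0.4],[-1.5,-19.5,22,-0.3,1.3,-0.1,0.4],[-2,-19.5,21.5,-0.3,1.3,-0.1,0.4],[-2.5,-19.5,21.5,-0.3,1.3,-0.1,0.4],[0,0,0,0,0,0,0.4],[0,0,0,0,0,0,0.4]]]}}

```text
time_s: 6.9
tcp_pos: [0.5836, -0.0861, 0.1065]
orientation: [-179.3, -54.2, 9.5]
ft_force: [-0.8, -0.5, -1.5]
gripper_width: 0.0445
gripper_force: 10.0
```

Run:
```python
from h import *
s=arm.read_state();print(s['tcp_pos'],s['orientation'],s['joint_positions'])
p=s['tcp_pos'];plan([p[0],p[1],.040],tool(s['orientation'][2],55),4)
c=cam('side','s6.png')
```

```text
[ 0.58361378 -0.08612148  0.10653453] [-179.32701578  -54.1973579     9.5337425 ] [-39.61039708  33.44765392 136.04151204 123.18352776  47.91014595
 -78.66469981]
[-13.5, 0.1, 9.7] [-0.17, 0.2, -0.0]
[-13.5, 0.1, 9.7] [-0.17, 0.2, -0.0]
[-13.6, 0.1, 9.6] [-0.17, 0.2, -0.0]
[-13.6, 0.0, 9.6] [-0.17, 0.2, -0.0]
end a [ 0.808  0.136 -0.574] x [0.566 0.095 0.819]
```

Run:
```python
from h import *
s=arm.read_state();p=s['tcp_pos'];plan([.64,-.105,.105],tool(9.5,55),4)
c=cam('top');
for n,(u,v) in dict(ph1=(292,181),ph2=(356,166),scr=(421,194),matedge=(400,210),bot=(236,170)).items(): print(n,np.round(atz(c,u,v,0.004),3))
```

```text
[7.4, 7.0, 10.9] [-0.16, 0.2, 0.0]
[7.3, 6.9, 10.9] [-0.16, 0.2, 0.0]
[7.3, 6.9, 11.0] [-0.16, 0.2, 0.0]
[7.2, 6.9, 11.0] [-0.16, 0.2, 0.0]
end a [ 0.808  0.135 -0.574] x [0.566 0.095 0.819]
ph1 [0.713 0.057 0.004]
ph2 [ 0.747 -0.08   0.004]
scr [ 0.686 -0.217  0.004]
matedge [ 0.651 -0.172  0.004]
bot [0.736 0.177 0.004]
```

>>> {"name": "carry_out", "arguments": {"deltas": [[[7.5,7,11,-0.2,0.2,0,0.4],[7.5,7,11,-0.2,0.2,0,0.4],[7,7,11,-0.2,0.2,0,0.4],[7,7,11,-0.2,0.2,0,0.4],[0,0,0,0,0,0,0.4],[0,0,0,0,0,0,0.4]]]}}

```text
time_s: 7.75
tcp_pos: [0.6393, -0.1048, 0.1034]
orientation: [179.9, -54.9, 9.4]
ft_force: [-0.4, 0.5, -1.0]
gripper_width: 0.0445
gripper_force: 10.0
```

Run:
```python
from h import *
s=arm.read_state();print(s['tcp_pos'],s['orientation'],s['joint_positions'])
p=s['tcp_pos'];plan([p[0],p[1],.040],tool(9.5,55),4)
```

```text
[ 0.63934363 -0.10478886  0.1034045 ] [179.88461657 -54.92249698   9.44006248] [-35.95280269  34.48117942 129.29603249 124.04082186  44.54043653
 -73.6490697 ]
[-13.0, -0.0, 9.1] [0.04, 0.02, -0.01]
[-13.0, -0.0, 9.1] [0.04, 0.02, -0.01]
[-13.0, -0.0, 9.1] [0.04, 0.02, -0.01]
[-13.0, -0.0, 9.1] [0.04, 0.02, -0.01]
end a [ 0.808  0.135 -0.574] x [0.566 0.095 0.819]
```

>>> {"name": "carry_out", "arguments": {"deltas": [[[-13,0,9,0,0,0,0.4],[-13,0,9,0,0,0,0.4],[-9,0,6.5,0,0,0,0.4],[-9,0,6.5,0,0,0,0.4],[0,0,0,0,0,0,0.4]]]}}

```text
time_s: 8.38
tcp_pos: [0.6395, -0.1051, 0.0489]
orientation: [180.0, -54.9, 9.3]
ft_force: [0.3, -0.7, -0.4]
gripper_width: 0.0447
gripper_force: 10.0
```

Run:
```python
from h import *
s=arm.read_state();print(s['tcp_pos'],s['orientation'],s['joint_positions'],s['ft_force'])
c=cam('side','s7.png');c2=cam('top')
d,e=map(int,proj(c,s['tcp_pos']));a,b=map(int,proj(c2,s['tcp_pos']));
g=lambda c,x,y,k:cv2.cvtColor(cv2.convertScaleAbs(cv2.resize(c['pixels'][y:y+130,x:x+130],None,fx=k,fy=k,interpolation=cv2.INTER_CUBIC),alpha=1.7),cv2.COLOR_RGB2BGR)
print(a,b,d,e)
cv2.imwrite('pics/c7.png',np.hstack([g(c2,a-65,b-65,3),g(c,d-65,max(e-65,0),3)]))
```

```text
[ 0.63951025 -0.1050952   0.04890898] [179.96898209 -54.89726222   9.33484716] [-35.96445864  43.15893559 129.80965031 130.77230268  50.11775663
 -83.51538696] [ 0.33443473 -0.68855779 -0.365201  ]
371 212 355 197
```

View pics/c7.png

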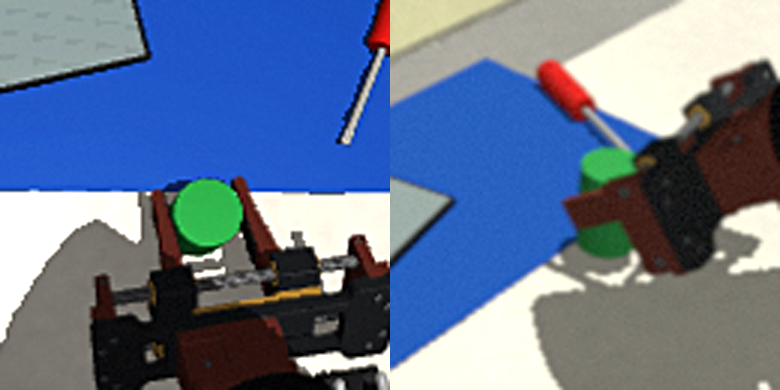

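The cup is upright, mouth down, just above the bench and clear of the phone and screwdriver. I'll lower it slowly.

>>> {"name": "carry_out", "arguments": {"deltas": [[[-4,0,3,0,0,0,0.4],[-4,0,3,0,0,0,0.4],[-2.5,0,1.7,0,0,0,0.4],[-1,0,0.7,0,0,0,0.4],[0,0,0,0,0,0,0.4],[0,0,0,0,0,0,0.4]]]}}

```text
time_s: 9.22
tcp_pos: [0.6401, -0.1053, 0.0357]
orientation: [179.8, -55.0, 9.5]
ft_force: [0.7, -0.5, -1.5]
gripper_width: 0.0445
gripper_force: 10.0
```

Run:
```python
from h import *
s=arm.read_state();print(s['tcp_pos'],s['ft_force'],s['gripper_width'])
```

```text
[ 0.64013697 -0.10527748  0.03571848] [ 0.70735149 -0.4869837  -1.54493124] 0.044512445652519834
```

Not in contact yet, so another few millimetres.

>>> {"name": "carry_out", "arguments": {"deltas": [[[-0.8,0,0.6,0,0,0,0.4],[-0.8,0,0.6,0,0,0,0.4],[0,0,0,0,0,0,0.4]]]}}

```text
time_s: 9.6
tcp_pos: [0.6402, -0.1053, 0.0335]
orientation: [179.9, -55.0, 9.4]
ft_force: [0.3, 0.2, -0.2]
gripper_width: 0.0446
gripper_force: 10.0
```

>>> {"name": "carry_out", "arguments": {"deltas": [[[-0.8,0,0.6,0,0,0,0.4],[-0.8,0,0.6,0,0,0,0.4],[0,0,0,0,0,0,0.4]]]}}

```text
time_s: 9.98
tcp_pos: [0.6408, -0.1056, 0.0326]
orientation: [179.8, -55.1, 9.5]
ft_force: [-1.5, -0.3, 5.5]
gripper_width: 0.0443
gripper_force: 10.0
```

>>> {"name": "carry_out", "arguments": {"deltas": [[[0,0,0,0,0,0,0.54],[0,0,0,0,0,0,0.6],[0,0,0,0,0,0,0.7],[0,0,0,0,0,0,0.75],[0,0,-15,0,0,0,0.75],[0,0,-30,0,0,0,0.75],[0,0,-35,0,0,0,0.75],[0,0,-35,0,0,0,0.75],[10,0,-25,0,0,0,0.75],[20,0,-20,0,0,0,0.75]]]}}

```text
time_s: 11.22
tcp_pos: [0.5428, -0.1356, 0.1523]
orientation: [-179.3, -54.3, 9.3]
ft_force: [0.6, -0.9, 0.3]
gripper_width: 0.066
gripper_force: 0.0
```

Run:
```python
from h import *
s=arm.read_state();print(s['tcp_pos'],s['orientation'],s['joint_positions'])
c=cam('top');im=c['pixels'].astype(int)
m=(im[...,1]>im[...,0]+30)&(im[...,1]>im[...,2]+20)
v,u=np.nonzero(m);print(len(u),u.min(),u.max(),v.min(),v.max(),np.median(u),np.median(v))
cv2.imwrite('pics/c8.png',cv2.cvtColor(c['pixels'],cv2.COLOR_RGB2BGR))
plan([.6254,-.1082,.12],tool(-9,0),9)
```

```text
[ 0.54276263 -0.1356039   0.15225016] [-179.2724088   -54.26246125    9.28168928] [-51.70074411  24.84450581 135.50497839 102.89669614  47.25978867
 -65.65895083]
396 363 385 208 229 374.0 218.0
[2.3, -1.4, 10.0] [-1.03, -5.99, 1.92]
[3.3, -1.7, 9.7] [-1.03, -5.99, 1.92]
[4.2, -2.0, 9.3] [-1.03, -5.99, 1.92]
[5.1, -2.3, 8.7] [-1.03, -5.99, 1.92]
[5.9, -2.6, 8.1] [-1.03, -5.99, 1.92]
[6.6, -3.0, 7.4] [-1.03, -5.99, 1.92]
[7.3, -3.3, 6.6] [-1.03, -5.99, 1.92]
[7.8, -3.7, 5.8] [-1.03, -5.99, 1.92]
[8.2, -4.0, 4.9] [-1.03, -5.99, 1.92]
end a [-0. -0. -1.] x [ 0.988 -0.156  0.   ]
```

The cup stands where I left it; its disk in the top view is centred at about (374,218) and 22 px wide. Next I'll move over it with the tool vertical and the fingers closing along rack x.

Run:
```python
from h import *
c=cam('top');print(atz(c,374,218.5,.064))
plan([.6254,-.108,.18],tool(81.2,0),10)
```

```text
[ 0.62435885 -0.10749028  0.064     ]
[7.0, -1.3, 5.4] [3.36, -4.71, -6.56]
[7.6, -0.2, 4.9] [3.36, -4.71, -6.56]
[7.9, 1.0, 4.2] [3.36, -4.71, -6.56]
[8.0, 2.1, 3.5] [3.36, -4.71, -6.56]
[8.0, 3.2, 2.7] [3.36, -4.71, -6.56]
[7.7, 4.2, 1.8] [3.36, -4.71, -6.56]
[7.3, 5.2, 0.9] [3.36, -4.71, -6.56]
[6.7, 6.0, -0.0] [3.36, -4.71, -6.56]
[5.9, 6.7, -0.9] [3.36, -4.71, -6.56]
[5.0, 7.3, -1.8] [3.36, -4.71, -6.56]
end a [ 0. -0. -1.] x [0.153 0.988 0.   ]
```

>>> {"name": "carry_out", "arguments": {"deltas": [[[7,-1.5,5.5,3.4,-4.7,-6.6,0.9],[7.5,0,5,3.4,-4.7,-6.6,0.9],[8,1,4,3.4,-4.7,-6.6,0.9],[8,2,3.5,3.4,-4.7,-6.6,0.9],[8,3,2.5,3.4,-4.7,-6.6,0.9],[7.5,4,2,3.4,-4.7,-6.6,0.9],[7.5,5,1,3.4,-4.7,-6.6,0.9],[6.5,6,0,3.4,-4.7,-6.6,0.9],[6,6.5,-1,3.4,-4.7,-6.6,0.9],[5,7.5,-2,3.4,-4.7,-6.6,0.9]]]}}

```text
time_s: 12.58
tcp_pos: [0.6244, -0.1063, 0.1759]
orientation: [-179.4, -0.2, 82.1]
ft_force: [0.8, 0.5, -0.2]
gripper_width: 0.079
gripper_force: 0.0
```

Run:
```python
from h import *
s=arm.read_state();print(s['tcp_pos'],s['orientation'],s['joint_positions'])
plan([.625,-.108,.11],tool(81.2,0),4)
```

```text
[ 0.62439287 -0.10627622  0.1758886 ] [-179.38852059   -0.2152323    82.05778913] [-15.98201701  26.01088763  84.73146295   0.13586415  69.89327463
  -8.0883684 ]
[-0.5, 0.4, 16.5] [-0.15, -0.05, 0.21]
[-0.5, 0.3, 16.5] [-0.15, -0.05, 0.21]
[-0.4, 0.3, 16.5] [-0.15, -0.05, 0.21]
[-0.4, 0.3, 16.5] [-0.15, -0.05, 0.21]
end a [ 0. -0. -1.] x [0.153 0.988 0.   ]
```

>>> {"name": "carry_out", "arguments": {"deltas": [[[-0.5,0.5,25,-0.2,0,0.2,0.9],[-0.5,0.5,30,-0.2,0,0.2,0.9],[-0.5,0,30,-0.2,0,0.2,0.9],[-0.5,0,25,0,0,0.2,0.9],[0,0,20,0,0,0,0.9],[0,0,10,0,0,0,0.9],[0,0,4,0,0,0,0.9],[0,0,0,0,0,0,0.62],[0,0,0,0,0,0,0.58]]]}}

```text
time_s: 13.7
tcp_pos: [0.6269, -0.1084, 0.0341]
orientation: [179.6, -0.3, 81.0]
ft_force: [0.2, 0.6, 0.5]
gripper_width: 0.0626
gripper_force: 0.0
```

>>> {"name": "carry_out", "arguments": {"deltas": [[[0,0,0,0,0,0,0.53],[0,0,0,0,0,0,0.5],[0,0,0,0,0,0,0.4],[0,0,0,0,0,0,0.4],[0,0,0,0,0,0,0.4]]], "newtons": 10}}

```text
time_s: 14.32
tcp_pos: [0.6264, -0.1083, 0.0338]
orientation: [179.7, -0.3, 81.0]
ft_force: [-1.3, 0.1, 4.8]
gripper_width: 0.0447
gripper_force: 10.0
```

Run:
```python
from h import *
s=arm.read_state();print(s['tcp_pos'],s['orientation'],s['ft_force'])
p=s['tcp_pos'];R=tool(81.2,0)
plan(p+[0,0,.16],R,5)
plan([.520,.269,.20],R,8,p+[0,0,.16],R)
```

```text
[ 0.62640141 -0.10827614  0.03375219] [179.69068096  -0.28742183  80.95791963] [-1.26897022  0.14134546  4.83681529]
[0.2, 0.2, -32.0] [0.06, -0.06, -0.05]
[0.1, 0.1, -32.0] [0.06, -0.06, -0.05]
[0.1, 0.1, -32.0] [0.06, -0.06, -0.05]
[0.1, 0.1, -32.0] [0.06, -0.06, -0.05]
[0.0, 0.0, -32.0] [0.06, -0.06, -0.05]
end a [ 0. -0. -1.] x [0.153 0.988 0.   ]
[44.6, -20.4, -0.8] [0.0, 0.0, 0.0]
[44.6, -20.4, -0.8] [0.0, 0.0, 0.0]
[44.6, -20.4, -0.8] [0.0, 0.0, 0.0]
[44.6, -20.4, -0.8] [0.0, 0.0, 0.0]
[44.6, -20.4, -0.8] [0.0, 0.0, 0.0]
[44.6, -20.4, -0.8] [0.0, 0.0, 0.0]
[44.6, -20.4, -0.8] [0.0, 0.0, 0.0]
[44.6, -20.4, -0.8] [0.0, 0.0, 0.0]
end a [ 0. -0. -1.] x [0.153 0.988 0.   ]
```

Peg estimates agree: the foot in the side view is at (0.520,0.270), and the deck corners give (0.521,0.269). Lifting and moving over the peg.

>>> {"name": "carry_out", "arguments": {"deltas": [[[0,0,-15,0,0,0,0.4],[0,0,-30,0,0,0,0.4],[0,0,-35,0,0,0,0.4],[0,0,-40,0,0,0,0.4],[0,0,-40,0,0,0,0.4],[20,-9,-5,0,0,0,0.4],[40,-18,0,0,0,0,0.4],[45,-20.5,0,0,0,0,0.4],[45,-20.5,0,0,0,0,0.4],[45,-20.5,0,0,0,0,0.4]]]}}

```text
time_s: 15.58
tcp_pos: [0.5666, 0.0998, 0.1978]
orientation: [179.8, -0.3, 81.0]
ft_force: [0.8, 0.7, 0.0]
gripper_width: 0.0444
gripper_force: 10.0
```

>>> {"name": "carry_out", "arguments": {"deltas": [[[45,-20.5,0,0,0,0,0.4],[45,-20.5,0,0,0,0,0.4],[40,-18,0,0,0,0,0.4],[25,-11,0,0,0,0,0.4],[0,0,0,0,0,0,0.4],[0,0,0,0,0,0,0.4]]]}}

```text
time_s: 16.32
tcp_pos: [0.5231, 0.2612, 0.1986]
orientation: [179.8, -0.2, 81.0]
ft_force: [0.2, 0.4, -0.9]
gripper_width: 0.0447
gripper_force: 10.0
```

Run:
```python
from h import *
s=arm.read_state();print(s['tcp_pos'],s['orientation'],s['joint_positions'],s['gripper_width'])
plan([.5207,.2695,.12],tool(81.2,0),4)
```

```text
[0.52306036 0.2611848  0.19856965] [179.76003244  -0.22678053  80.99104739] [1.97118889e+01 2.04178946e+01 9.04506906e+01 8.96220136e-02
 6.88120159e+01 2.86891574e+01] 0.04471729763933618
[1.9, -1.0, 19.6] [0.06, -0.06, -0.05]
[1.9, -1.0, 19.6] [0.06, -0.06, -0.05]
[1.9, -0.9, 19.6] [0.06, -0.06, -0.05]
[1.9, -0.9, 19.6] [0.06, -0.06, -0.05]
end a [ 0. -0. -1.] x [0.153 0.988 0.   ]
```

>>> {"name": "carry_out", "arguments": {"deltas": [[[2,-1,20,0,0,0,0.4],[2,-1,25,0,0,0,0.4],[2,-1,23,0,0,0,0.4],[2,-1,16,0,0,0,0.4],[0,0,0,0,0,0,0.4],[0,0,0,0,0,0,0.4]]]}}

```text
time_s: 17.08
tcp_pos: [0.5223, 0.2704, 0.1159]
orientation: [179.6, -0.3, 80.9]
ft_force: [-0.1, 0.3, 0.5]
gripper_width: 0.0448
gripper_force: 10.0
```

Run:
```python
from h import *
s=arm.read_state();print(s['tcp_pos'],s['orientation'],s['ft_force'])
c=cam('side');im=c['pixels'][240:390,180:340]
cv2.imwrite('pics/c9.png',cv2.cvtColor(cv2.convertScaleAbs(cv2.resize(im,None,fx=4,fy=4,interpolation=cv2.INTER_CUBIC),alpha=1.7),cv2.COLOR_RGB2BGR))
p=s['tcp_pos'];print([np.round((np.array(proj(c,q))-[180,240])*4) for q in ([.5207,.2695,.015],[.5207,.2695,.063],[p[0],p[1],p[2]-.0338])])
```

```text
[0.52232121 0.27035523 0.11591424] [179.64718077  -0.31357991  80.93389564] [-0.06489079  0.33187612  0.51268151]
[array([292., 482.]), array([278., 404.]), array([266., 368.])]
```

View pics/c9.png

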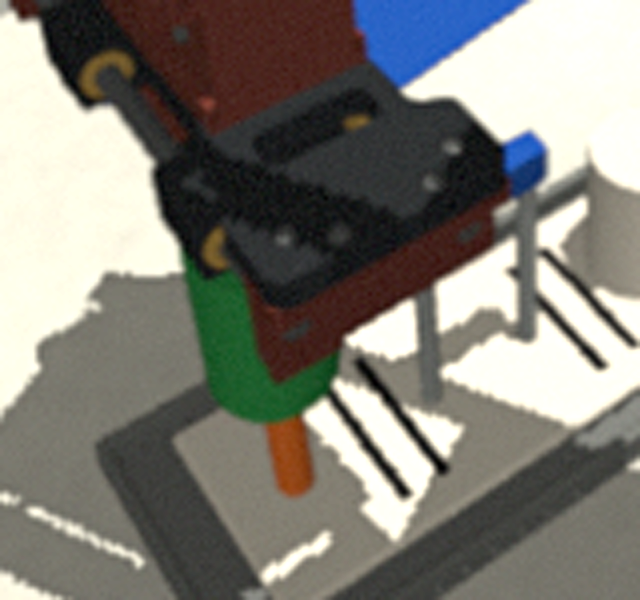

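The cup sits centred over the orange peg, with the rim around crop (275,400) and the peg foot at (292,485). Lowering.

>>> {"name": "carry_out", "arguments": {"deltas": [[[-1,-1.5,15,0,0,0,0.4],[0,0,18,0,0,0,0.4],[0,0,15,0,0,0,0.4],[0,0,9,0,0,0,0.4],[0,0,4,0,0,0,0.4],[0,0,0,0,0,0,0.4],[0,0,0,0,0,0,0.4]]]}}

```text
time_s: 18.0
tcp_pos: [0.5208, 0.2702, 0.0547]
orientation: [179.7, -0.3, 81.0]
ft_force: [-0.5, -0.2, -0.0]
gripper_width: 0.0443
gripper_force: 10.0
```

>>> {"name": "carry_out", "arguments": {"deltas": [[[0,0,1.5,0,0,0,0.4],[0,0,1.5,0,0,0,0.4],[0,0,0,0,0,0,0.4]]]}}

```text
time_s: 18.38
tcp_pos: [0.5203, 0.27, 0.0512]
orientation: [179.7, -0.3, 81.0]
ft_force: [-1.2, 0.0, -0.2]
gripper_width: 0.0447
gripper_force: 10.0
```

>>> {"name": "carry_out", "arguments": {"deltas": [[[0,0,1.2,0,0,0,0.4],[0,0,0,0,0,0,0.4],[0,0,0,0,0,0,0.4]]]}}

```text
time_s: 18.75
tcp_pos: [0.5204, 0.27, 0.0501]
orientation: [179.7, -0.3, 81.0]
ft_force: [-0.2, 0.5, -0.8]
gripper_width: 0.0444
gripper_force: 10.0
```

>>> {"name": "carry_out", "arguments": {"deltas": [[[0,0,1,0,0,0,0.4],[0,0,0,0,0,0,0.4],[0,0,0,0,0,0,0.4]]]}}

```text
time_s: 19.12
tcp_pos: [0.5204, 0.27, 0.049]
orientation: [179.7, -0.3, 81.0]
ft_force: [0.2, 1.3, -0.5]
gripper_width: 0.0447
gripper_force: 10.0
```

>>> {"name": "carry_out", "arguments": {"deltas": [[[0,0,1,0,0,0,0.4],[0,0,0,0,0,0,0.4],[0,0,0,0,0,0,0.4]]]}}

```text
time_s: 19.5
tcp_pos: [0.5205, 0.27, 0.0487]
orientation: [179.7, -0.3, 81.0]
ft_force: [-1.2, -0.6, 6.1]
gripper_width: 0.0445
gripper_force: 10.0
```

Contact with the deck. Releasing, holding for the check, then rising straight up.

>>> {"name": "carry_out", "arguments": {"deltas": [[[0,0,0,0,0,0,0.55],[0,0,0,0,0,0,0.62],[0,0,0,0,0,0,0.75],[0,0,0,0,0,0,0.75],[0,0,0,0,0,0,0.75],[0,0,0,0,0,0,0.75],[0,0,-15,0,0,0,0.75],[0,0,-30,0,0,0,0.75],[0,0,-40,0,0,0,0.75],[0,0,-40,0,0,0,0.75]]]}}

```text
time_s: 20.75
tcp_pos: [0.5197, 0.2695, 0.1753]
orientation: [179.7, -0.3, 81.0]
ft_force: [0.9, -0.0, 0.4]
gripper_width: 0.0658
gripper_force: 0.0
```

Run:
```python
from h import *
s=arm.read_state();print(s['tcp_pos'],s['orientation'],s['joint_positions'])
R=tool(81.2,0)
plan([.508,.190,.17],R,4)
c=cam('side');im=c['pixels'].astype(int)
m=(im[...,2]>im[...,0]+50)&(im[...,2]>90); m[:260]=0; v,u=np.nonzero(m)
if len(u): print('blue',len(u),u.min(),u.max(),v.min(),v.max(),u.mean(),v.mean(),proj(c,[.508,.190,.113]))
m=(im[...,1]>im[...,0]+30)&(im[...,1]>im[...,2]+20);v,u=np.nonzero(m)
print('green',u.min(),u.max(),v.min(),v.max(),[np.round(proj(c,q)) for q in([.5207,.2695,.08],[.5207,.2695,.015])])
```

```text
[0.51965637 0.26948092 0.1752584 ] [179.66868174  -0.30820774  80.95413046] [20.58230515 21.7724115  91.99184189  0.11414672 65.79542145 29.58266617]
[-20.1, 0.2, 1.2] [0.08, -0.08, -0.06]
[-20.1, 0.2, 1.2] [0.08, -0.08, -0.06]
[-20.1, 0.2, 1.3] [0.08, -0.08, -0.06]
[-20.1, 0.2, 1.3] [0.08, -0.08, -0.06]
end a [ 0. -0. -1.] x [0.153 0.988 0.   ]
blue 183 224 315 270 288 293.6666666666667 280.327868852459 (np.float64(297.77862467658304), np.float64(288.01547717417304))
green 234 267 320 373 [array([248., 333.]), array([253., 361.])]
```

The green cup stands on the peg: mask u 234–267 and v 320–373, as predicted. Now the handle.

>>> {"name": "carry_out", "arguments": {"deltas": [[[-20,0,0,0,0,0,0.75],[-25,0,0,0,0,0,0.75],[-23,0,5,0,0,0,0.75],[-12,0,10,0,0,0,0.75],[0,0,20,0,0,0,0.75],[0,0,22,0,0,0,0.75],[0,0,16,0,0,0,0.75],[0,0,8,0,0,0,0.75],[0,0,0,0,0,0,0.75],[0,0,0,0,0,0,0.75]]]}}

```text
time_s: 22.05
tcp_pos: [0.5081, 0.191, 0.0922]
orientation: [179.6, -0.3, 81.0]
ft_force: [-0.0, 0.6, -0.5]
gripper_width: 0.0664
gripper_force: 0.0
```

Run:
```python
from h import *
s=arm.read_state();print(s['tcp_pos'],s['orientation'],s['ft_force'])
plan([.508,.190,.094],tool(81.2,0),1)
```

```text
[0.50811986 0.19100852 0.09215791] [179.64367975  -0.31066699  80.96748393] [-0.01181446  0.63112587 -0.53833544]
[-1.0, 0.1, -1.8] [0.36, -0.31, -0.23]
end a [ 0. -0. -1.] x [0.153 0.988 0.   ]
```

Centred on the handle, so I'm closing slowly.

>>> {"name": "carry_out", "arguments": {"deltas": [[[-0.5,0,-1,0.3,-0.3,0,0.5],[0,0,0,0,0,0,0.4],[0,0,0,0,0,0,0.3],[0,0,0,0,0,0,0.2],[0,0,0,0,0,0,0.15],[0,0,0,0,0,0,0.1],[0,0,0,0,0,0,0.05],[0,0,0,0,0,0,0.05]]], "newtons": 10}}

```text
time_s: 23.05
tcp_pos: [0.5076, 0.1903, 0.0926]
orientation: [180.0, 0.0, 81.0]
ft_force: [1.3, -0.1, -2.0]
gripper_width: 0.0118
gripper_force: 10.0
```

>>> {"name": "carry_out", "arguments": {"deltas": [[[0,0,0,0,0,0,0.05],[0,0,0,0,0,0,0.0],[0,0,0,0,0,0,0.0],[0,0,0,0,0,0,0.0]]], "newtons": 40}}

```text
time_s: 23.55
tcp_pos: [0.5072, 0.1903, 0.0925]
orientation: [-180.0, 0.0, 81.0]
ft_force: [-0.2, -0.4, -3.0]
gripper_width: 0.0118
gripper_force: 40.0
```

Firm grip at 11.8 mm. Lifting gently by 100 mm.

>>> {"name": "carry_out", "arguments": {"deltas": [[[0,0,-3,0,0,0,0],[0,0,-7,0,0,0,0],[0,0,-11,0,0,0,0],[0,0,-14,0,0,0,0],[0,0,-16,0,0,0,0],[0,0,-16,0,0,0,0],[0,0,-14,0,0,0,0],[0,0,-11,0,0,0,0],[0,0,-6,0,0,0,0],[0,0,-3,0,0,0,0]]]}}

```text
time_s: 24.8
tcp_pos: [0.5075, 0.1903, 0.1938]
orientation: [-180.0, 0.0, 81.0]
ft_force: [-0.2, 0.2, -5.3]
gripper_width: 0.0118
gripper_force: 40.0
```

>>> {"name": "carry_out", "arguments": {"deltas": [[[0,0,0,0,0,0,0],[0,0,0,0,0,0,0],[0,0,0,0,0,0,0],[0,0,0,0,0,0,0],[0,0,0,0,0,0,0],[0,0,0,0,0,0,0]]]}}

```text
time_s: 25.55
tcp_pos: [0.5075, 0.1904, 0.1936]
orientation: [180.0, 0.0, 81.0]
ft_force: [0.9, -0.4, -4.1]
gripper_width: 0.0113
gripper_force: 40.0
```

Run:
```python
from h import *
s=arm.read_state();print(s['tcp_pos'],s['orientation'],s['ft_force'],s['ft_torque'],s['gripper_width'],s['dq'])
c=cam('side')
cv2.imwrite('pics/c10.png',cv2.cvtColor(cv2.convertScaleAbs(cv2.resize(c['pixels'][150:400,120:420],None,fx=2.4,fy=2.4,interpolation=cv2.INTER_CUBIC),alpha=1.7),cv2.COLOR_RGB2BGR))
```

```text
[0.50753301 0.19037435 0.19364506] [1.79998170e+02 9.49643985e-03 8.09566232e+01] [ 0.90344416 -0.36610149 -4.05621021] [-0.07310036 -0.10162806 -0.02734865] 0.011325740941446396 [ 0.0679712  -0.00801152 -0.04279663 -0.05503691  0.02942504  0.05405011]
```

View pics/c10.png

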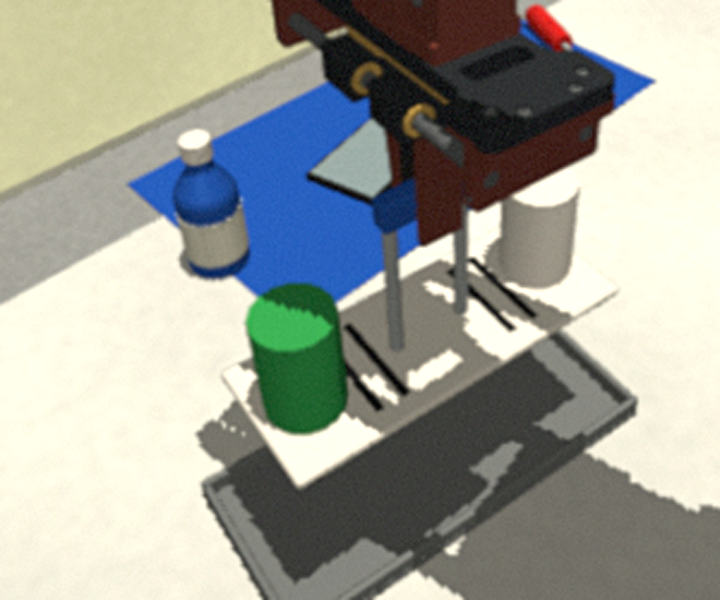

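The rack hangs level about 10 cm above the tray, with the green cup (crop 298,360) and the white cup (540,235) upright on their pegs. The weight reading of about 4 N is plausible, and the bystanders are untouched. Handing in.

```bash
python3 -c "
from rig import arm
print(arm.job_done())"
```

```text
the job is handed in; nothing more can be done
None
```

The green cup is hung upside down on the free peg, and I handed the job in with the rack held level and still about 10 cm above the tray, both cups on their pegs; the judge's verdict was not shown.

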